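# Key the drive shaft into the pulley block

## Task

Take the keyed steel shaft out of its wooden stand by its square end and put it, key end down, through the hole in the top plate of the grey pulley block into the pulley's bore. The pulley inside has stopped a little to one side or other of the index bar, so turn the shaft until you feel its key slip into the keyway, then push it fully home against the spring, with the collar flat on the top plate. Finish holding it there: keep hold of the shaft and keep pushing, since the spring throws it out again if you let go; leave the tape measure, brass elbow and brass valve where they are.

Things in the scene. Friction and masses are not known exactly. Their poses are not given: they have to be found in the camera images.
- shaft: loose upright steel shaft, 103 mm long, 0.13 to 0.21 kg; origin at the centre of its lower tip, z up along it. From the tip: round, 20 mm in diameter, from 0 to 50 mm (the first 5 mm taper from 14 mm); collar 40 mm in diameter from 50 to 58 mm; square shank 16 x 16 mm, flats square to x and y, from 58 to 103 mm. Key and collar tab point along +x; starts within 1.2 rad of world +x
- shoulder (a point): on the shaft's axis at the underside of the collar, 50 mm above the tip; axes as the shaft
- shank (a point): on the shaft's axis in the square shank, 82 mm above the tip, 32 mm above the collar's underside: where to put the TCP to grip; axes as the shaft. The fingertips then end just above the collar
- key (a point): middle of the key's outer face, 13.5 mm from the shaft's axis towards its +x, 24 mm above the tip. The key is 6 mm wide and runs from 12 to 36 mm above the tip. Hidden in the stand at first, but the collar has a tab right above it: 8 mm wide, reaching 28 mm from the axis, also towards the shaft's +x
- stand: fixed wooden block 75 x 75 x 56 mm with an upright through hole 31 mm in diameter; the shaft hangs in it by its collar, tip 6 mm above the bench. Origin at the centre of its underside. Lifting the shaft by 55 mm clears it
- bracket: fixed grey pulley block, 110 x 120 mm, 70 mm high; origin at the centre of its underside, z up. Top plate 100 (x) x 114 (y) x 8 mm with a round hole 33 mm in diameter at its centre, through which shaft and key pass freely; screw heads 3 mm high stand on it 54 mm from the centre. Turned up to 0.35 rad either way from world +x
- seat (a point): centre of the upper face of the bracket's top plate, 70 mm above the bench, on the bore's axis; axes as the bracket. With the key off the keyway the shaft stops with its collar's underside 28 mm above this face; with the key in, it goes down freely to 10 mm, then against the spring to 0, collar on the plate
- index (a point): top of the steel index bar (14 mm long along x, 5 mm wide, 6 mm high) on the top plate, 40 mm from the bore's axis in the bracket's +x direction. The pulley's keyway direction is not known: it lies within 0.40 rad either side of the direction from the axis to this bar. The key drops in when within about 0.10 rad of the keyway
- mouth (a point): centre of the top face of the fixed pulley, 10 mm below the seat, 60 mm above the bench. The pulley, 80 mm in diameter and 36 mm high, lies level under the top plate; its bore is 23 mm in diameter and goes through; its keyway, 9 mm wide and reaching 15.5 mm from the axis, runs the full height. Seen through the hole in the plate
- plunger (a joint): spring plunger at the bottom of the bore, 15 mm in diameter: 0 when free (its top 30 mm above the bench), grows as it is pushed down, 0.010 m with the shaft home. It pushes up with 4 N at first and 9 N with the shaft home, more than the shaft's weight, so the shaft must be held down
- tape_measure: orange tape measure, 36 x 78 x 64 mm, loose bystander, not to be moved; origin under its middle
- elbow: brass pipe elbow, 44 x 44 x 28 mm, loose bystander, not to be moved; origin under its middle
- valve: brass ball valve with red lever, 39 x 117 x 61 mm, loose bystander, not to be moved; origin under its middle
Things that resemble listed ones, but are neither listed nor needed, are in the scene too. What is shaped like the shaft but pink or purple is not meant.

How it is judged (in metres and radians):
On the way:
1. the shaft is lifted clear of its stand (height (world z) of shaft above 0.058 m and contact force between the fingers and shaft above 1 N and contact force between shaft and stand below 0.1 N), for 0.1 s.
At the end, for the whole second after the job is handed in: The shaft is home in the pulley and still held: the collar's underside is within 2.5 mm of the top plate and 4 mm of its centre, the shaft is upright within 0.06 rad, the spring plunger is pushed down more than 7 mm, the shaft is at rest, and the fingers touch it with more than 1 N (z of shoulder in the frame of seat between -0.003 and 0.0025 m and horizontal distance between shoulder and seat below 0.004 m and angle between shaft's own z axis and vertical below 0.06 rad and value of joint plunger above 0.007 m and contact force between the fingers and shaft above 1 N and linear speed of shaft below 0.02 m/s); the arm keeps its last pose, push and grip.
It fails at once if the tape measure is moved more than 30 mm (distance of tape_measure from where it was at the start of the episode above 0.03 m).
It fails at once if the brass elbow is moved more than 30 mm (distance of elbow from where it was at the start of the episode above 0.03 m).
It fails at once if the brass valve is moved more than 30 mm (distance of valve from where it was at the start of the episode above 0.03 m).
It also fails if it takes over 51 s, if anything falls off the work surface, if the arm or the gripper's body presses on something with over 40 N, if the wrist force passes 120 N, or if a joint passes its speed limit or range.

## Robot

A 6-joint arm with a two-finger parallel gripper is mounted at the origin on a cart in front of the work surface, level with it; the furniture and walls round the work are solid. World frame = base frame: x ahead of the robot, y to its left, z up, the work surface at z = 0. Lengths are in m, angles in degrees, forces in N, time in s.
With the tool pointing down it reaches from about 0.35 to 0.775 m from the base axis. Payload 7.3 kg.
Tool frame: the origin (TCP) lies between the finger pads, 19 mm behind the fingertips; this is the grasp point; z points along the fingers, y is the line along which they close (so a half turn about z gives the same grasp; the last joint's range is limited). The gripper opens to 92 mm and grips with 3 to 60 N. Pads are 19 mm wide; open, the fingers measure 130 mm over their backs; the gripper's body (75 mm by 190 mm) begins 47 mm behind the grasp point.
Start: joints at [-8.365, 19.595, 87.324, -0, 73.075, -8.365], TCP at [0.525, 0, 0.246] pointing down, gripper open.
Joint ranges: [-145.02, 145.02], [-44.19, 115.74], [2.07, 154.8], [-57.11, 237.11], [16.16, 152.29], [-177.93, 177.93]. Speed limits (degrees/s): [147.25, 147.25, 180, 180, 180, 180].

## Interface

Orientations are given as [roll, pitch, yaw] about the fixed x, y, z axes, in that order (R = Rz(yaw) Ry(pitch) Rx(roll)).
In Python, from workcell import r gives the robot as it stands.
- The arm moves only by the tool run_rows, called as name([rows], argument=value, ...), one row to a line, values as JSON. Schema: {"type":"object","properties":{"segments":{"type":"array","items":{"type":"array","items":{"type":"array","items":{"type":"number"},"minItems":7,"maxItems":7},"minItems":1,"maxItems":10},"minItems":1,"maxItems":1},"grip_n":{"type":"number"},"only":{"type":"string"},"quiet":{"type":"boolean"},"lines":{"type":"string"}},"required":["segments"],"additionalProperties":false}. segments is a list that holds a single list of rows (three levels of brackets), with 1 to 10 rows, each of 7 numbers: the finger opening in m, then dx, dy, dz in shares of the most that a row can go, 1 being 50 mm, then a rotation vector rx, ry, rz in units of 10 degrees; each row shifts and turns the commanded pose from where the row before left it, along the tool's axes as they then stand; what a row does not reach is not made up. A row lasts 1/10 s, in which the tool goes at most 0.05 m and 8.59 degrees, less where a joint would pass 70% of its speed; a pose out of reach is approached as far as the arm can. The fingers move at their own pace and stop on an object; grip_n is the grip in N (left out, the last holds). Time passes only in rows, so rows that do not move let the fingers close. The tool returns the time, the measured TCP pose, the force, the opening and the grip force at its end. only (a regular expression) keeps the lines of the reply that match it, lines (a string "A,B") keeps lines A to B, and quiet returns only ok. Input that does not fit is refused with a message, and nothing moves.
- r.observe(): the state, without advancing time (a new reading comes with each control period).
- r.capture(name): name is "scene" or "side" or "wrist"; returns a dict with "image" (420x560x3 uint8, red, green, blue), "vertical_fov" (degrees; the focal length in pixels is half the picture's height over the tangent of half this angle, whatever the lens; pixels are square), "cx", "cy" (the principal point, pixels), "rvec" (rotation vector, rad) and "tvec" (3), from world to camera coordinates, as OpenCV has them. Camera axes: x right, y down, z forward; pixel columns grow to the right and rows downward; lengths in m; the calibration is good to about 2 mm. A picture is of the moment at which its call begins. There is no depth.
- r.close_job(): hands the job in; it is judged then, once.
The state is a dict: "time_s": time; "qpos": joint angles; "joint_vel": joint speeds; "joint_torque": joint torques, N m; "tool_pos": TCP position; "orientation": TCP orientation; "ft_force": force on the tool from outside, world axes, zero at the start; "torque": the same for the moment, N m; "gripper_width": finger opening in m; "grip_force": force on a finger pad.
Only numpy, scipy, OpenCV 4.12 (cv2) and the standard library are available. Lean on these libraries where they do the work, as an engineer would, in place of code of your own. Each camera call takes 0.05 s, during which the arm holds its last target. There are 200 camera calls.

## Working session

There is one attempt and no reset: what is moved stays moved. The work goes in short steps, Python scripts to look and compute and a tool call to move; the robot and the scene stay as the last step left them, time stands still between calls to the robot, and variables do not carry over. Pictures are saved under pics/ and viewed, at most 10 in all, crops included, and the job is handed in when it is done.

```bash
ls; mkdir -p pics
```

Create h.py:
```python
import numpy as np, cv2
from workcell import r
def cam(name):
    c=r.capture(name); im=c["image"]; f=im.shape[0]/2/np.tan(np.radians(c["vertical_fov"])/2)
    R=cv2.Rodrigues(np.array(c["rvec"],float))[0]; t=np.array(c["tvec"],float).ravel()
    return dict(im=im,K=np.array([[f,0,c["cx"]],[0,f,c["cy"]],[0,0,1]]),R=R,t=t,C=-R.T@t)
def save(c,n): cv2.imwrite("pics/"+n,cv2.cvtColor(c["im"],cv2.COLOR_RGB2BGR))
def ray(c,p): d=c["R"].T@np.linalg.solve(c["K"],[p[0],p[1],1]); return d/np.linalg.norm(d)
def onz(c,p,z): d=ray(c,p); return c["C"]+d*(z-c["C"][2])/d[2]
def tri(c1,p1,c2,p2):
    A=np.zeros((3,3));b=np.zeros(3);
    for c,p in((c1,p1),(c2,p2)):
        d=ray(c,p);M=np.eye(3)-np.outer(d,d);A+=M;b+=M@c["C"]
    X=np.linalg.solve(A,b); return X
def proj(c,X): q=c["K"]@(c["R"]@np.array(X,float)+c["t"]); return q[:2]/q[2]
```

Run:
```python
from h import *
print(r.observe())
a=[cam(n) for n in("scene","side","wrist")]
for c,n in zip(a,("scene","side","wrist")): save(c,n+"0.png"); print(n,c["C"],c["R"][2],c["K"][0,0])
```

```text
pics
{'time_s': 0.0, 'qpos': array([-8.36513236e+00,  1.96364365e+01,  8.73766946e+01, -2.18228610e-03,
        7.30777714e+01, -8.36371682e+00]), 'joint_vel': array([-0.00786475, -0.07037632, -0.00697347, -0.0296252 , -0.08599747,
        0.14615062]), 'joint_torque': array([ 7.61924657e-04, -4.31245601e+01, -2.44219762e+01,  7.17750052e-02,
        5.59406646e-02, -1.04314388e-04]), 'tool_pos': array([5.24607722e-01, 6.93899790e-05, 2.44848232e-01]), 'orientation': array([-1.79909761e+02, -1.11577595e-02,  8.99992125e+01]), 'ft_force': array([-0.19581688,  0.06287901, -0.41010448]), 'torque': array([ 0.01593901, -0.00783434, -0.02176245]), 'grip_force': 0.0, 'gripper_width': 0.09191427432475553}
scene [-0.0553026   0.99022633  0.64931995] [ 0.47345116 -0.70415593 -0.52915822] 475.16293346952835
side [ 0.12464174 -0.62716995  0.77893551] [ 0.29409293  0.74097475 -0.60371   ] 494.330618643609
wrist [0.52465161 0.07038765 0.38398349] [ 4.14331498e-05 -2.58791012e-01 -9.65933336e-01] 323.5032738449625
```

View pics/scene0.png

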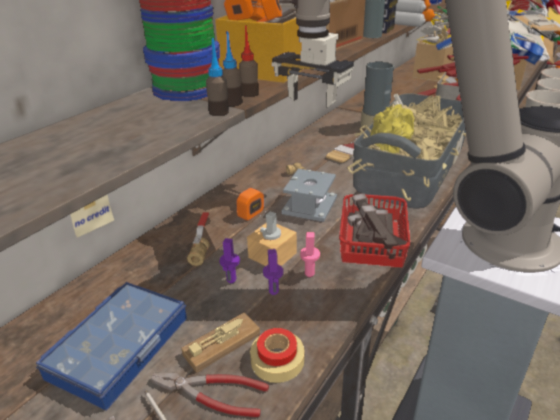

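View pics/side0.png

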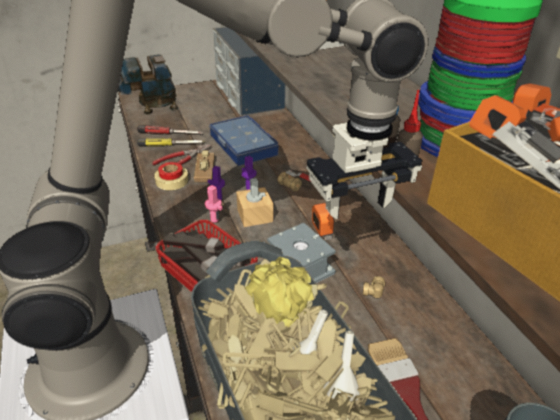

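View pics/wrist0.png

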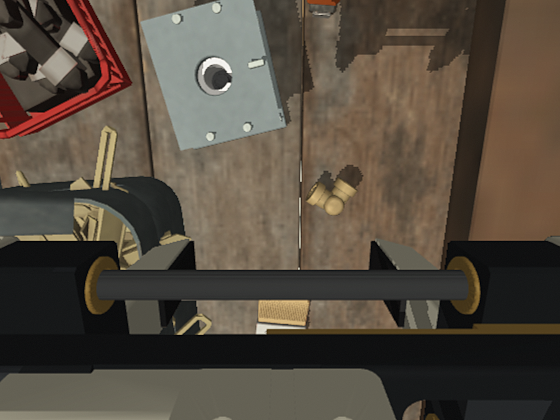

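The scene view shows the shaft top at about (271,217) in its stand at (272,243). In the side view they are at (254,183) and (254,207). The bracket hole is at (213,75) in the wrist view, with the index bar at (257,63). Purple and pink decoys stand around the stand.

Run:
```python
from h import *
s,d,w=[cam(n) for n in("scene","side","wrist")]
print("shaft top",tri(s,(271,216),d,(254,182)))
print("seat",onz(w,(213,75),.07),"tri",tri(s,(308,184),d,(301,245)))
h=onz(w,(213,75),.07);i=onz(w,(257,63),.076);v=i-h;print("idx",i,np.hypot(*v[:2]),np.degrees(np.arctan2(v[1],v[0])))
for n,a,b in(("purple1",(228,240),(216,170)),("purple2",(273,252),(249,160)),("p1b",(228,240),(249,160)),("p2b",(273,252),(216,170)),("pink",(310,236),(213,190))): print(n,tri(s,a,d,b))
print("tape",onz(s,(250,205),.03),"valve",onz(s,(200,240),.03))
out=[]
for c,q in((s,(271,225)),(d,(254,200)),(w,(213,75))):
    k=50; x,y=q; p=c["im"][max(0,y-k):y+k,x-k:x+k]; out.append(cv2.resize(p,(260,260*p.shape[0]//100),interpolation=2))
H=max(o.shape[0] for o in out)
I=np.hstack([np.vstack([o,np.zeros((H-o.shape[0],260,3),np.uint8)]) for o in out]); save(dict(im=I),"crop0.png")
```

```text
shaft top [0.429453   0.32451608 0.10209713]
seat [0.46245405 0.1109871  0.07      ] tri [0.46633481 0.11224072 0.06344483]
idx [0.50292451 0.12008403 0.076     ] 0.041480257921995965 12.668360290552716
purple1 [0.39829536 0.45225983 0.10128216]
purple2 [0.40960934 0.39793703 0.09666733]
p1b [0.4536711  0.43396914 0.09791819]
p2b [0.35969273 0.41699063 0.09689148]
pink [0.32913444 0.33453831 0.09567843]
tape [0.56393153 0.22438999 0.03      ] valve [0.5708775  0.39733976 0.03      ]
```

View pics/crop0.png

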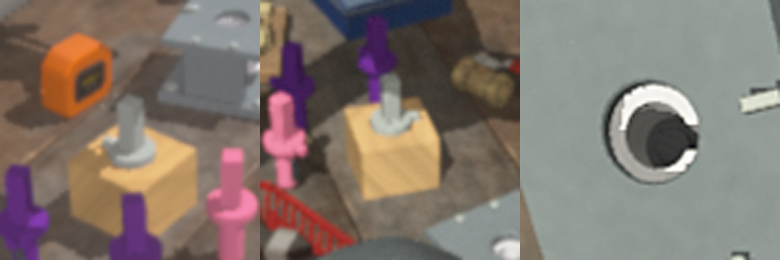

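The crops show the collar tab pointing left in the scene view and right in the side view. The bracket's keyway appears as a dark notch on the right of the bore, slightly clockwise of the index bar. I'll look at it from overhead on the way to the shaft.

The manual's scale: shifts go in shares of 50 mm and turns go in units of 10 degrees. Converting my numbers, -0.03 m is -0.6, 0.025 m is 0.5.

run_rows([
  [[0.05,0.44,-0.6,0.5,0,0,0],[0.05,0.44,-0.6,0.5,0,0,0],[0.05,0,0,0,0,0,0],[0.05,0,0,0,0,0,0]],
], grip_n=25)

```text
time_s: 0.7
tool_pos: [0.4647, 0.0444, 0.1955]
orientation: [-180.0, 0.0, 90.1]
ft_force: [0.4, -0.7, -0.0]
gripper_width: 0.0644
grip_force: 0.0
```

Run:
```python
from h import *
c=cam("wrist"); save(c,"w1.png"); np.savez("w1.npz",**c); p=proj(c,(.4625,.111,.07)); print(p,c["C"])
x,y=p.astype(int); q=c["im"][max(0,y-60):y+60,max(x-60,0):x+100]; save(dict(im=cv2.resize(q,None,fx=5,fy=5,interpolation=cv2.INTER_CUBIC)),"w1c.png"); print(x-60,y-60)
```

```text
[279.2442004  126.25547178] [0.46441403 0.11473094 0.33450666]
219 66
```

run_rows([
  [[0.05,0.9,-0.2,0,0,0,0],[0.05,0.9,-0.2,0,0,0,0],[0.05,0.9,-0.2,0,0,0,0],[0.05,0.9,-0.1,0,0,0,0],[0.05,0.2,0,0,0,0,0],[0.05,0,0,0,0,0,0],[0.05,0,0,0,0,0,0]],
])

```text
time_s: 1.45
tool_pos: [0.431, 0.2332, 0.1958]
orientation: [179.9, 0.0, 90.0]
ft_force: [0.1, -0.6, -0.2]
gripper_width: 0.0504
grip_force: 0.0
```

Run:
```python
from h import *
c=cam("wrist"); save(c,"w2.png"); np.savez("w2.npz",**c); print(c["C"],proj(c,(.4295,.3245,.109)))
```

```text
[0.43067725 0.30362312 0.33484934] [279.37395777  88.44331143]
```

View pics/w1c.png

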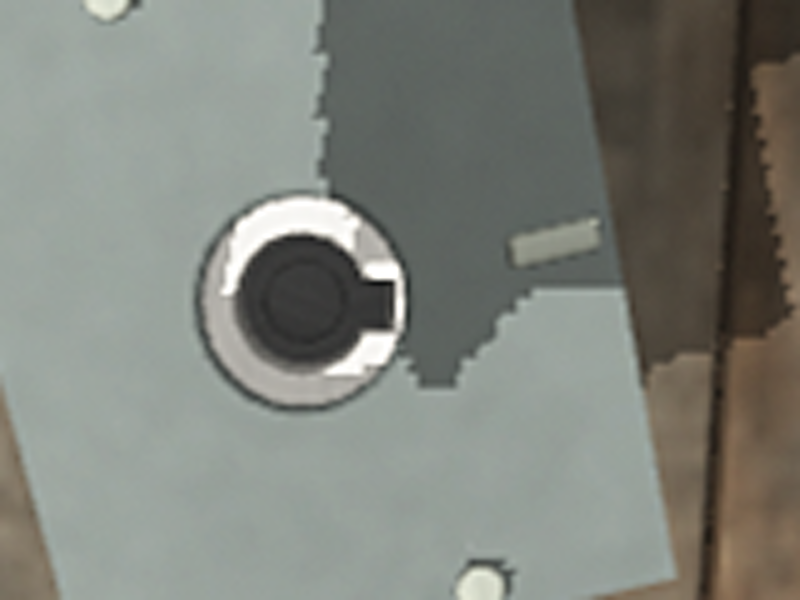

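View pics/w2.png

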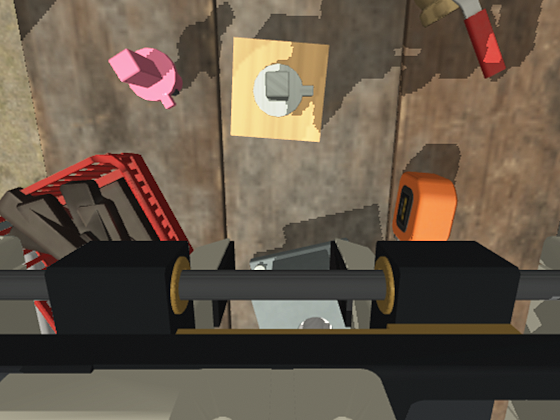

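The close view of the bracket puts the bore at about (279.5,126) and the keyway end at about (297.6,126.6), some -2.5° from world x. In w2 the shaft's collar is at about (277,90), with its tab pointing right to (313,90). I'll crop that for precise pixels.

Run:
```python
from h import *
w1=dict(np.load("w1.npz"));c=dict(np.load("w2.npz"))
w0=dict(w1,C=np.array([.52465161,.07038765,.38398349]))
print("seat tri",tri(w0,(213,75),w1,(279.4,126)),"plane",onz(w1,(279.4,126),.07))
b=onz(w1,(279.6,125.8),.06);k=onz(w1,(297.6,126.6),.06);v=k-b;print("bore",b,"key",np.hypot(*v[:2]),np.degrees(np.arctan2(v[1],v[0])))
h=onz(w1,(279.4,126),.07);i=onz(w1,(219+555/5,66+242/5),.076);v=i-h;print("idx",np.hypot(*v[:2]),np.degrees(np.arctan2(v[1],v[0])))
q=c["im"][50:130,225:335]; save(dict(im=cv2.resize(q,None,fx=7,fy=7,interpolation=cv2.INTER_CUBIC)),"w2c.png")
```

```text
seat tri [0.46250635 0.11103699 0.06959419] plane [0.46262361 0.11119648 0.07      ]
bore [0.46272048 0.11122254 0.06      ] key 0.01482514090979955 -2.3803873930155177
idx 0.03987015628186399 12.70893929226464
```

View pics/w2c.png

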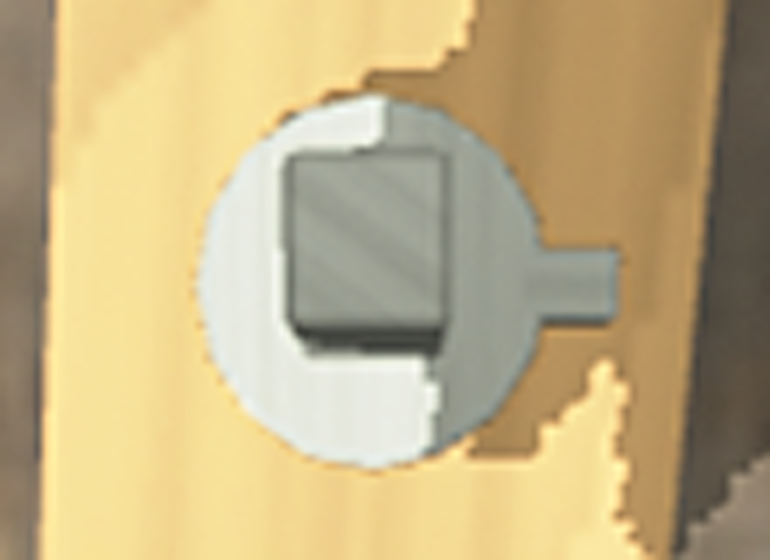

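The crop shows the collar centre at (371,282), the tab tip at (617,286) and the shank's top face centre at (366,237). The shaft is aligned with world x to within about 1-2°.

Run:
```python
from h import *
c=dict(np.load("w2.npz")); f=lambda x,y:(225+x/7-.4,50+y/7-.4)
k=onz(c,f(371,282),.064);t=onz(c,f(617,286),.064);p=onz(c,f(366,237),.109);v=t-k
print(k,t,p,np.hypot(*v[:2]),np.degrees(np.arctan2(v[1],v[0])))
a,b=onz(c,f(287,150),.109),onz(c,f(448,150),.109);print(b-a)
s=cam("scene");d=cam("side");print("top h",tri(c,f(366,237),s,(271,214)),tri(c,f(366,237),d,(254,181)), proj(s,p),proj(d,p))
print(r.observe()["tool_pos"])
```

```text
[0.42786296 0.32758688 0.064     ] [0.45562065 0.32716887 0.064     ] [0.42787629 0.32757577 0.109     ] 0.027760831605190654 -0.8627707018678356
[1.49261949e-02 5.86161592e-06 0.00000000e+00]
top h [0.42746102 0.32728984 0.10901086] [0.42924534 0.32763756 0.10352188] [270.5124064  214.00608487] [252.80139033 179.22500969]
[0.43069588 0.23266094 0.19567531]
```

To row units: -0.0029 m is -0.058, 0.045 m is 0.9.

run_rows([
  [[0.05,0.9,-0.058,0,0,0,0],[0.05,0.9,0,0,0,0,0],[0.05,0.098,0,0.4,0,0,0],[0.05,0,0,0.8,0,0,0],[0.05,0,0,0.8,0,0,0],[0.05,0,0,0.16,0,0,0],[0.05,0,0,0,0,0,0],[0.05,0,0,0,0,0,0]],
])

```text
time_s: 2.4
tool_pos: [0.4285, 0.329, 0.0892]
orientation: [179.9, -0.1, 89.9]
ft_force: [-0.3, -0.1, 0.5]
gripper_width: 0.0501
grip_force: 0.0
```

To row units: -0.001 m is -0.02, 0.001 m is 0.02.

run_rows([
  [[0.05,-0.02,0,0.02,0,0,0],[0,0,0,0,0,0,0],[0,0,0,0,0,0,0],[0,0,0,0,0,0,0],[0,0,0,0,0,0,0],[0,0,0,0,0,0,0]],
], grip_n=40)

```text
time_s: 3.0
tool_pos: [0.4272, 0.3279, 0.0866]
orientation: [180.0, -0.0, 90.0]
ft_force: [-0.1, -0.6, 0.8]
gripper_width: 0.0156
grip_force: 40.0
```

run_rows([
  [[0,0,0,-0.4,0,0,0],[0,0,0,-0.8,0,0,0],[0,0,0,-0.8,0,0,0],[0,0,0,0,0,0,0],[0,0,0,0,0,0,0],[0,0,0,0,0,0,0]],
])

```text
time_s: 3.6
tool_pos: [0.4263, 0.3275, 0.1851]
orientation: [-179.9, 0.1, 90.0]
ft_force: [0.5, -0.0, -1.7]
gripper_width: 0.016
grip_force: 40.0
```

Run:
```python
from h import *
for n in("side","wrist"):
    c=cam(n);save(c,n+"3.png");np.savez(n+"3.npz",**c)
```

```text
(no output)
```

To row units: -0.043 m is -0.86, 0.0072 m is 0.144, 2.4 degrees is 0.24.

run_rows([
  [[0,-0.86,0.144,0,0,0,0],[0,-0.86,0.144,0,0,0,0],[0,-0.86,0.144,0,0,0,0],[0,-0.86,0.144,0,0,0,0],[0,-0.86,0.144,0,0,0,0],[0,0,0,0,0,0,0.24],[0,0,0,0,0,0,0],[0,0,0,0,0,0,0],[0,0,0,0,0,0,0]],
])

```text
time_s: 4.6
tool_pos: [0.4628, 0.1137, 0.1861]
orientation: [-180.0, -0.0, 87.7]
ft_force: [-0.2, 0.3, -0.3]
gripper_width: 0.0157
grip_force: 40.0
```

Run:
```python
from h import *
out=[]
X=(.4625,.111,.09)
for n in("side","scene","wrist"):
    c=cam(n);u,v=proj(c,X).astype(int);print(n,u,v)
    k=55;p=c["im"][v-k:v+k,u-k:u+k] if n!="wrist" else c["im"][40:320,140:420]; out.append(cv2.resize(p,(266,266),interpolation=2))
save(dict(im=np.hstack(out)),"c4.png")
```

```text
side 300 236
scene 309 174
wrist 281 220
```

View pics/c4.png

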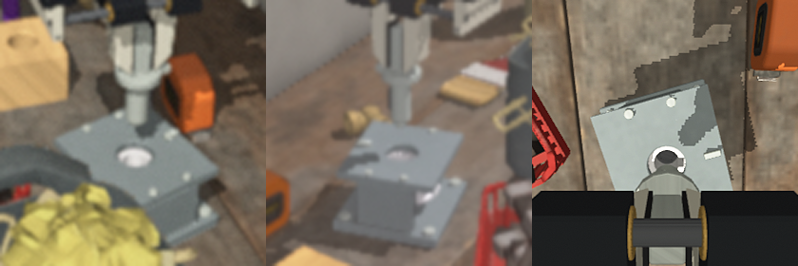

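The shaft hangs upright over the block in all views. I'll correct y by 2.5 mm and lower to just above the key stop.

To row units: 0.02 m is 0.4, 0.01 m is 0.2.

run_rows([
  [[0,-0.046,0,0.2,0,0,0],[0,0,0,0.4,0,0,0],[0,0,0,0.2,0,0,0],[0,0,0,0,0,0,0],[0,0,0,0,0,0,0]],
])

```text
time_s: 5.25
tool_pos: [0.4631, 0.1107, 0.1465]
orientation: [-180.0, 0.0, 87.6]
ft_force: [-0.6, 0.2, -1.8]
gripper_width: 0.0162
grip_force: 40.0
```

run_rows([
  [[0,0,0,0.1,0,0,0],[0,0,0,0.1,0,0,0],[0,0,0,0.06,0,0,0],[0,0,0,0,0,0,0],[0,0,0,0,0,0,0]],
])

```text
time_s: 5.75
tool_pos: [0.4631, 0.1106, 0.1336]
orientation: [180.0, 0.0, 87.6]
ft_force: [-0.5, 0.1, -1.3]
gripper_width: 0.0157
grip_force: 40.0
```

```bash
python3 -c "
from h import *
for i in range(5): cam('side');print(r.observe()['tool_pos'],r.observe()['ft_force'])"
```

```text
[0.4631166  0.11064358 0.13364226] [-0.61170756  0.32371707 -1.84938024]
[0.46313179 0.11063876 0.13367877] [ 0.0127553  -0.31101463 -1.46903802]
[0.46316217 0.11062049 0.13371544] [ 0.37564878  0.83544295 -1.33605235]
[0.46316853 0.11061609 0.13371277] [-0.86423408 -0.24409337 -0.22057263]
[0.46312396 0.11062696 0.13366275] [ 0.03023191  0.14558252 -1.0456199 ]
```

No contact so far, and the tip is in the bore. Next I'll press through the key level.

To row units: 0.004 m is 0.08, 0.003 m is 0.06.

run_rows([
  [[0,0,-0.006,0.08,0,0,0],[0,0,0,0.08,0,0,0],[0,0,0,0.06,0,0,0],[0,0,0,0,0,0,0],[0,0,0,0,0,0,0]],
])

```text
time_s: 6.5
tool_pos: [0.4627, 0.1106, 0.1224]
orientation: [-180.0, 0.0, 87.6]
ft_force: [0.3, -0.2, -1.8]
gripper_width: 0.016
grip_force: 40.0
```

The key has gone in: it is 6 mm past the stop with no force. Next is down to the spring and home.

run_rows([
  [[0,0,0,0.1,0,0,0],[0,0,0,0.1,0,0,0],[0,0,0,0.1,0,0,0],[0,0,0,0.08,0,0,0],[0,0,0,0,0,0,0],[0,0,0,0,0,0,0]],
], grip_n=60)

```text
time_s: 7.1
tool_pos: [0.4628, 0.1106, 0.1038]
orientation: [180.0, -0.0, 87.6]
ft_force: [-1.3, -0.4, 5.7]
gripper_width: 0.0159
grip_force: 60.0
```

run_rows([
  [[0,0,0,0.04,0,0,0],[0,0,0,0.04,0,0,0],[0,0,0,0,0,0,0],[0,0,0,0,0,0,0]],
])

```text
time_s: 7.5
tool_pos: [0.4629, 0.1107, 0.1024]
orientation: [179.9, -0.0, 87.6]
ft_force: [-8.0, -1.6, 32.7]
gripper_width: 0.0157
grip_force: 60.0
```

Run:
```python
from h import *
out=[]
X=(.4625,.111,.075)
for n in("side","scene"):
    c=cam(n);u,v=proj(c,X).astype(int)
    k=35;p=c["im"][v-k:v+k,u-k:u+k]; out.append(cv2.resize(p,(400,400),interpolation=2))
save(dict(im=np.hstack(out)),"c5.png");o=r.observe();print(o["tool_pos"],o["ft_force"],o["orientation"])
```

```text
[0.46292695 0.11070543 0.10243154] [-8.34444245 -0.94710786 31.654048  ] [ 1.79884638e+02 -4.20234685e-03  8.76169380e+01]
```

View pics/c5.png

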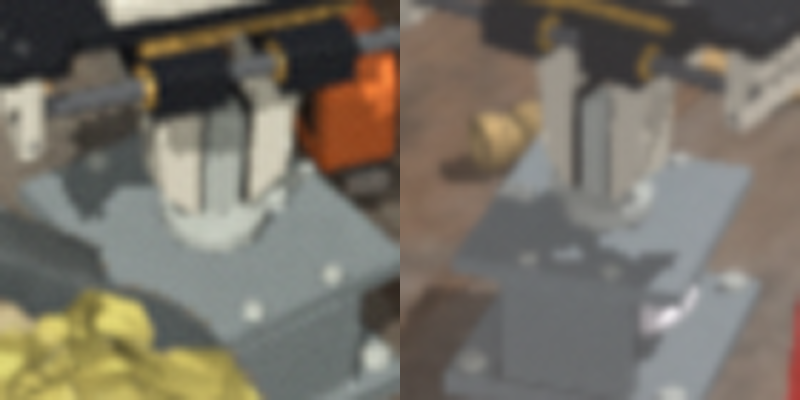

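The collar appears flat on the plate, but there is an 8 N side load. I'll relieve that and check how stiff the seat is with a slight extra push.

To row units: -0.0008 m is -0.016.

run_rows([
  [[0,0,-0.016,0,0,0,0],[0,0,0,0,0,0,0],[0,0,0,0,0,0,0]],
])

```text
time_s: 7.9
tool_pos: [0.4628, 0.1107, 0.1025]
orientation: [179.8, -0.0, 87.6]
ft_force: [-6.7, -1.2, 29.4]
gripper_width: 0.0157
grip_force: 60.0
```

run_rows([
  [[0,0,0,0.014,0,0,0],[0,0,0,0,0,0,0],[0,0,0,0,0,0,0]],
])

```text
time_s: 8.2
tool_pos: [0.4628, 0.1107, 0.1024]
orientation: [179.8, -0.0, 87.6]
ft_force: [-8.7, -1.1, 36.4]
gripper_width: 0.0155
grip_force: 60.0
```

run_rows([
  [[0,0,0,-0.05,0,0,0],[0,0,0,0,0,0,0],[0,0,0,0,0,0,0]],
])

```text
time_s: 8.5
tool_pos: [0.4626, 0.1107, 0.1026]
orientation: [179.9, -0.0, 87.6]
ft_force: [-2.6, -0.5, 11.3]
gripper_width: 0.0158
grip_force: 60.0
```

The stop is rigid: z changes by only 0.2 mm while the force goes from 11 to 36 N, so the collar is on the plate. I'll settle at about 22 N and hand in.

To row units: 0.0011 m is 0.022.

run_rows([
  [[0,0,0,0.022,0,0,0],[0,0,0,0,0,0,0],[0,0,0,0,0,0,0],[0,0,0,0,0,0,0]],
])

```text
time_s: 8.9
tool_pos: [0.4627, 0.1107, 0.1025]
orientation: [179.8, -0.0, 87.6]
ft_force: [-4.5, -0.7, 23.2]
gripper_width: 0.0157
grip_force: 60.0
```

```bash
python3 -c "
from workcell import r
print(r.close_job())"
```

```text
the job is handed in; nothing more can be done
None
```

I handed the job in with the shaft keyed into the pulley and held down on the top plate at about 23 N push and 60 N grip. It took about 9 s of the 51 s; no verdict came back. The key slipped in without any searching turn, because the keyway was visible through the hole.

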